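# Tighten a three-jaw chuck with its T-handled key

### The arm

A 6-joint arm with a two-finger parallel gripper is mounted at the origin on a cart in front of the work surface, level with it; the furniture and walls round the work are solid. World frame = base frame: x ahead of the robot, y to its left, z up, the work surface at z = 0. Lengths are in m, angles in rad, forces in N, time in s.
With the tool pointing down it reaches from about 0.375 to 0.9 m from the base axis. Payload 3.1 kg.
Tool frame: the origin (TCP) lies between the finger pads; the fingertips stand 8 mm ahead of it and the grasp point (between the pads) lies 11 mm behind it; z points along the fingers, y is the line along which they close (so a half turn about z gives the same grasp; the last joint's range is limited). The gripper opens to 87 mm and grips with 3 to 60 N. Pads are 19 mm wide; open, the fingers measure 117 mm over their backs; the gripper's body (75 mm by 190 mm) begins 51 mm behind the grasp point.
Start: joints at [1.063, 0.527, 1.433, -0, 1.181, -0.178], TCP at [0.202, 0.592, 0.231] pointing down, gripper open.
Joint ranges: [-3.08, 3.08], [-0.75, 2.2], [0.22, 2.44], [-1.43, 4.57], [0, 2.65], [-2.85, 2.85]. Speed limits (rad/s): [2.79, 2.79, 3.14, 3.14, 3.14, 3.14].

### API

Orientations are given as a unit quaternion [x, y, z, w].
In Python, from rig import robot, vision, job gives the robot as it stands.
- The arm moves only by the shell command python3 -m handwheel 'ROWS' [OPENING] [FORCE]. ROWS is JSON, a list of rows, each a list of 4 numbers: the shift along the tool's x, y, z as a fraction of full scale, then the turn about the tool's z as a fraction of full scale. A call has 1 to 20 rows; each row is the pose to reach, as a shift and turn from the pose commanded when the call began, along the tool's axes at that moment, turning the shorter way round; what a row does not reach only later rows make up. Full scale, the value 1, is 300 mm for a shift and 2 pi rad for a turn. A row lasts 1/12 s, in which the tool goes at most 41.7 mm and 7.16 degrees, less where a joint would pass 70% of its speed; a pose out of reach is approached as far as the arm can. A call with a number of a shift or a turn outside -1 to 1 is refused whole. A call with a gripper value outside its range is refused whole. OPENING is the opening in per cent of the stroke, from 0 (shut) to 100 (fully open), set as the call begins (- or left out, the last holds). The fingers move at their own pace and stop on an object; FORCE is the grip in N (left out, the last holds). Time passes only in rows, so rows that repeat a pose let the fingers close. It gives the time, the measured TCP pose, the force, the opening and the grip force at its end, in the units of the state.
- robot.get_obs(): the state, without advancing time (a new reading comes with each control period).
- vision.camera(name): name is "side" or "top"; returns a dict with "frame" (400x640x3 uint8, red, green, blue), "K" (3x3 intrinsics, pixels), "k1" (the pictures are not rectified: a ray, as slopes to the right and down, at radius r is drawn at 1 + k1 r^2 times it, then the intrinsics apply), "cam_to_world" (4x4, takes a point from camera to world coordinates). Camera axes: x right, y down, z forward; pixel columns grow to the right and rows downward; lengths in m; the calibration is good to about 2 mm. A picture is of the moment at which its call begins. There is no depth.
- job.hand_in(): hands the job in; it is judged then, once.
Trained networks look in the newest picture that a camera, given by its name, has taken for a name from the list of things; names that differ only in an ending like _2 or _b are one class to them, and where a whole thing is asked for, a point or a joint stands for the part that bears it (a point fixed in the world has none). Each returns a list of dicts, best first, with "conf" (0 to 1); they miss things now and then, are a little off and sometimes report something else, mostly with a low value. They report only what shows in the picture. A call takes as long as a camera call.
- vision.look_for(camera, label): "point" ([row, column] in pixels, amid what is visible of it).
- vision.outline_of(camera, label): "mask" (400x640 bool, what is visible of it) and "point" ([row, column] in pixels, amid what is visible of it).
The state is a dict: "time": time; "q": joint angles; "joint_velocities": joint speeds; "joint_torque": joint torques, N m; "position": TCP position; "tool_rot": TCP orientation; "ft_force": force on the tool from outside, world axes, zero at the start; "moment": the same for the moment, N m; "grip_width": finger opening in m; "grip_force": force on a finger pad.
Only numpy, scipy, OpenCV 4.12 (cv2) and the standard library are available. Lean on these libraries where they do the work, as an engineer would, in place of code of your own. Each camera call takes 0.05 s, during which the arm holds its last target. There are 200 camera calls.

### The job

The brass bar lies loose in the chuck of the indexing head. Take the T-handled chuck key from its wooden block, lower it into the key hole on top of the chuck, turn it under light pressure until its square end drops fully home in the socket, and turn it about a quarter turn clockwise (seen from above) so that all three jaws grip the bar. Then draw the key out and stand it back in its hole, and disturb neither the bar nor the things lying about.

Things in the scene. Friction and masses are not known exactly. Their poses are not given: they have to be found in the camera images.
- key: T-handled steel chuck key, upright in the wooden block. Origin: centre of the lower face of its square end; z up the shank, y along the T-bar. Above the origin: square 14 x 14 mm (flats facing x and y) to 18 mm, round shank 18 mm thick to 44, collar 31 mm wide to 50, dark hub to 84; T-bar through the hub at 76 mm, 9 mm thick, 123 mm long. 0.22 kg.
- key_grip (a point): Where to grip the key: in the hub, 70 mm above the key's origin, axes as the key's. The hub is 16 mm wide along x (flat faces, grip across these), 24 mm along y, and reaches from 20 mm below to 14 mm above this point.
- head: Green indexing head fixed on the bench, with a steel three-jaw chuck 124 mm in diameter. Origin: on the bench top straight below the key hole; x points from the chuck's face to the back of the head, z up. Chuck axis along x, 90 mm up; chuck from x = -28 to 24 mm, jaws and bar beyond it to -100; housing and base back to x = 145, 112 mm wide. Nothing is higher than 152 mm.
- socket_mouth (a point): Centre of the key hole's mouth on top of the chuck, 150 mm above the bench. A vertical hole: countersunk 27 mm wide, narrowing within 3 mm to a fixed round guide 21.6 mm in bore. 8.5 mm below the mouth the guide ends on the flat face of the pinion; a key that is out of line with the square socket in that face rests there.
- socket_floor (a point): Centre of the floor of the pinion's square socket, 21.5 mm below socket_mouth; the key's origin is here when it is fully home. The socket is 15.4 x 15.4 mm and 13 mm deep. The angle at which its square stands differs every time and is not given (this point's axes are the head's); the key drops in only within about 6 degrees of it, every 90 degrees.
- pinion (a joint): How far the pinion has been turned since the start, rad, positive clockwise from above (tightening). Friction of 0.16 N m holds it; a key lightly rubbing on it does not turn it, one caught at the socket's edge drags it. The jaws close 1.2 mm per rad and touch the bar at about 1.1; from there the torque rises. About 1.57 is right, over 2.1 overtight; let go, it springs back to about 1.35 and stays.
- jaw_left: One of three stepped steel jaws, the upper one on the +y side of the head; it slides towards the chuck's axis, driven by the pinion. Origin: on the chuck's axis at its face at the start, moving with the jaw; axes as the head's.
- jaw_right: The upper jaw on the -y side of the head, otherwise like jaw_left.
- jaw_low: The lower jaw, straight below the chuck's axis, otherwise like jaw_left; the loose bar rests on its two gripping edges.
- bar: Round brass bar, 30 mm in diameter, 104 mm long, level in the chuck, loose with about 1 mm of play. Origin: its centre; x along it. About 0.6 kg.
- tool_block: Hardwood block fixed on the bench, 46 mm high, 50 mm wide along x, from y = -96 to 24 mm. Origin: on the bench top, on the axis of the key's vertical hole (23 mm bore, countersunk to 27 mm). With the key put away its collar rests on the block and its origin is 2 mm above this origin. Two thin centre drills stand at y = -56 and -76 mm, up to 64 mm above the bench.
- brass_weight: Brass weight with a knob, 44 mm in diameter, 55 mm high, beside the indexing head; origin at the centre of its underside. A bystander.
- emery_block: Brown cork block with emery cloth, 46 x 90 x 27 mm, near the chuck; origin at the centre of its underside. A bystander.
- dividers: Steel spring dividers lying in front of the tool block, 86 x 177 x 14 mm; origin at the centre of their underside. A bystander.

How it is judged:
By the outcome, as a careful person would: the job done as asked, in the order asked, and still so for the second after the job is handed in, with the robot touching nothing.
It also fails if it takes over 61 s, if anything falls off the work surface, if the arm or the gripper's body presses on something with over 40 N, if the wrist force passes 120 N, or if a joint passes its speed limit or range.

## Working session

There is one attempt and no reset: what is moved stays moved. The work goes in short steps, Python scripts to look and compute and a shell command to move; the robot and the scene stay as the last step left them, time stands still between calls to the robot, and variables do not carry over. Pictures are saved under pics/ and viewed, at most 10 in all, crops included, and the job is handed in when it is done.

```bash
mkdir -p pics; ls
python3 - <<'E'
from rig import robot, vision, job
import cv2,numpy as np
np.set_printoptions(precision=4,suppress=True)
for c in("top","side"):
    d=vision.camera(c); cv2.imwrite(f"pics/{c}0.png",d["frame"][:,:,::-1]); print(c,d["K"],d["k1"],d["cam_to_world"])
    for l in["key","key_grip","head","socket_mouth","tool_block","bar","brass_weight","emery_block","dividers"]:
        try: print(l,[(np.round(x["point"],1),round(x["conf"],2)) for x in vision.look_for(c,l)][:3])
        except Exception as e: print(l,e)
o=robot.get_obs(); print(o)
E
```

```text
pics
top [[404.6736   0.     313.4124]
 [  0.     404.6736 202.2093]
 [  0.       0.       1.    ]] -0.052874121324242344 [[-0.0015 -0.9761  0.2172  0.3107]
 [-1.      0.0005 -0.0046 -0.0424]
 [ 0.0044 -0.2172 -0.9761  0.9768]
 [ 0.      0.      0.      1.    ]]
key [(array([203. , 376.3]), 0.58)]
key_grip [(array([201.3, 379.1]), 0.52)]
head [(array([156.9, 246.3]), 0.81)]
socket_mouth [(array([155.7, 251. ]), 0.84)]
tool_block [(array([197.3, 396.5]), 0.89)]
bar [(array([198.6, 259.9]), 0.88), (array([200.8, 377.2]), 0.5)]
brass_weight [(array([195.2, 212.1]), 0.59)]
emery_block [(array([234.6, 224.3]), 0.97)]
dividers [(array([242.4, 391.9]), 0.82)]
side [[464.1042   0.     311.7853]
 [  0.     464.1042 204.064 ]
 [  0.       0.       1.    ]] -0.12306187385752738 [[ 0.9844 -0.0805  0.1562  0.3128]
 [-0.1755 -0.4942  0.8515 -1.1271]
 [ 0.0087 -0.8656 -0.5006  0.7532]
 [ 0.      0.      0.      1.    ]]
key [(array([249.1, 322.3]), 0.5)]
key_grip [(array([251.4, 322.6]), 0.51)]
head [(array([194.9, 334.4]), 0.65)]
socket_mouth [(array([193.7, 338.7]), 0.84)]
tool_block [(array([275.9, 333. ]), 0.77)]
bar [(array([193.8, 306.9]), 0.62)]
brass_weight [(array([204. , 278.1]), 0.35)]
emery_block [(array([200.2, 279.7]), 0.72)]
dividers [(array([283.5, 293.7]), 0.81)]
{'time': 1.0, 'q': array([ 1.0635,  0.5275,  1.4327, -0.    ,  1.1814, -0.1785]), 'joint_velocities': array([-0.0008, -0.0004,  0.0005, -0.0008, -0.0021, -0.0012]), 'joint_torque': array([  0.0004, -44.0027, -17.699 ,   0.0634,   0.0506,  -0.    ]), 'position': array([0.2018, 0.5915, 0.2305]), 'tool_rot': array([ 0.1637,  0.9865, -0.    ,  0.    ]), 'ft_force': array([ 0.391 , -0.6953,  0.1701]), 'moment': array([-0.0315, -0.0024, -0.0459]), 'grip_force': 0.0, 'grip_width': 0.08701789935732852}
```

Run:
```python
import cv2
a=cv2.imread("pics/top0.png")[110:290,190:456]; cv2.imwrite("pics/topc.png",cv2.resize(a,None,fx=3,fy=3,interpolation=cv2.INTER_CUBIC))
a=cv2.imread("pics/side0.png")[130:330,230:496]; cv2.imwrite("pics/sidec.png",cv2.resize(a,None,fx=3,fy=3,interpolation=cv2.INTER_CUBIC))
```

```text
(no output)
```

View pics/topc.png

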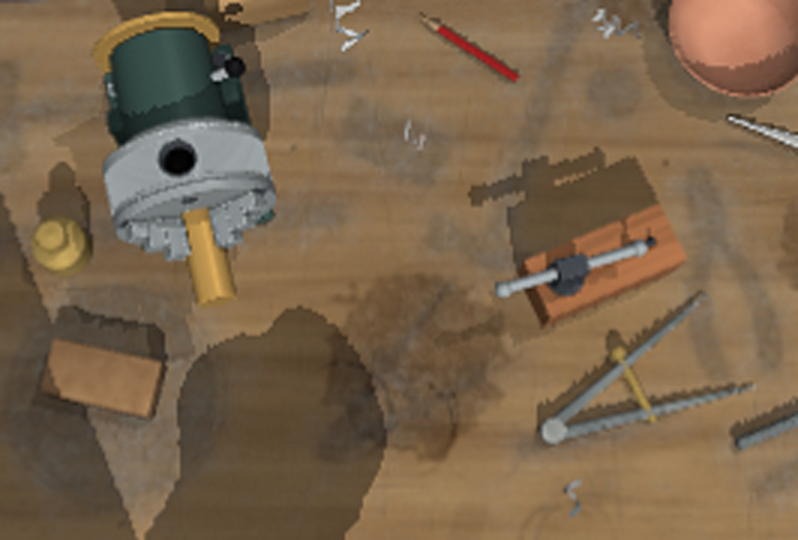

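View pics/sidec.png

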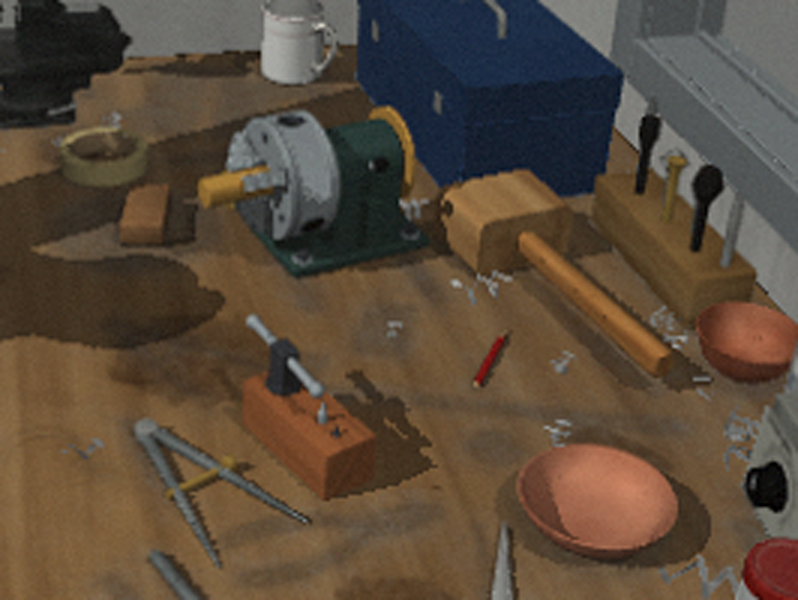

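```bash
cat > h.py <<'E'
import numpy as np,cv2
from scipy.optimize import least_squares
from rig import robot,vision,job
np.set_printoptions(precision=4,suppress=True)
def ray(d,rc):
    K=d["K"]; p=np.array([(rc[1]-K[0,2])/K[0,0],(rc[0]-K[1,2])/K[1,1]]); u=p.copy()
    for _ in range(20): u=p/(1+d["k1"]*(u@u))
    T=d["cam_to_world"]; return T[:3,3],T[:3,:3]@np.r_[u,1]
def atz(d,rc,z):
    o,v=ray(d,rc); return o+v*(z-o[2])/v[2]
def proj(d,P):
    T=d["cam_to_world"]; c=(np.asarray(P)-T[:3,3])@T[:3,:3]; u=c[:,:2]/c[:,2:]; u=u*(1+d["k1"]*(u**2).sum(1,keepdims=True))
    return (u*[d["K"][0,0],d["K"][1,1]]+d["K"][:2,2])[:,::-1]
def tri(ds,pts):
    A=np.zeros((3,3));b=np.zeros(3)
    for d,p in zip(ds,pts):
        o,v=ray(d,p); v=v/np.linalg.norm(v); M=np.eye(3)-np.outer(v,v); A+=M;b+=M@o
    return np.linalg.solve(A,b)
E
python3 - <<'E'
from h import *
t=vision.camera("top"); s=vision.camera("side")
def blob(d,box,pred):
    r0,r1,c0,c1=box; f=d["frame"][r0:r1,c0:c1].astype(int); m=pred(f).astype(np.uint8)
    n,l,st,ce=cv2.connectedComponentsWithStats(m); i=1+np.argmax(st[1:,4]); return np.array([ce[i][1]+r0,ce[i][0]+c0]),st[i]
dark=lambda f:f.max(2)<75
for n,d,b,z in(("top",t,(152,172,240,260),.15),("side",s,(164,176,320,335),.15)):
    p,st=blob(d,b,dark); print(n,"hole",p,st,atz(d,p,z))
ends=[((206.7,357.7),(237,314)),((190.7,406.7),(259.3,336))]
for a,b in ends: print("end",tri([t,s],[a,b]),atz(t,a,.078),atz(s,b,.078))
print("hub",tri([t,s],[(201.3,379.7),(110+0+136.7+0,324.7)]))
# bar ends/masks
for n,d in(("top",t),("side",s)):
  for l in("key","bar","tool_block"):
    m=vision.outline_of(n,l)
    if m:
        ys,xs=np.nonzero(m[0]["mask"]); hull=cv2.minAreaRect(np.c_[xs,ys].astype(np.float32)); print(n,l,m[0]["conf"],hull,len(xs)); print(np.round(cv2.boxPoints(hull),1).tolist())
E
```

```text
top hole [162.5849 248.7264] [  3   5  12  12 106] [0.5817 0.0922 0.15  ]
side hole [165.4667 328.8333] [ 0  0 15  4 30] [0.5933 0.1211 0.15  ]
end [ 0.4998 -0.1472  0.0779] [ 0.5002 -0.1472  0.078 ] [ 0.4993 -0.1474  0.078 ]
end [ 0.5341 -0.2592  0.085 ] [ 0.5377 -0.2611  0.078 ] [ 0.5345 -0.2506  0.078 ]
hub [ 0.5149 -0.1977  0.0799]
top key 0.59 ((380.8500061035156, 201.04998779296875), (10.75174331665039, 52.810035705566406), 71.56504821777344) 331
[[354.1000061035156, 204.3000030517578], [404.20001220703125, 187.60000610351562], [407.6000061035156, 197.8000030517578], [357.5, 214.5]]
top bar 0.74 ((258.5882568359375, 195.35293579101562), (32.49977493286133, 13.581995010375977), 75.96376037597656) 359
[[248.10000610351562, 181.1999969482422], [261.20001220703125, 177.89999389648438], [269.1000061035156, 209.5], [255.89999389648438, 212.8000030517578]]
top tool_block 0.61 ((390.21905517578125, 198.32981872558594), (23.49186134338379, 54.32997131347656), 66.19405364990234) 980
[[360.6000061035156, 198.5], [410.29998779296875, 176.60000610351562], [419.79998779296875, 198.10000610351562], [370.1000061035156, 220.0]]
side key 0.71 ((321.5631103515625, 250.30758666992188), (33.08153533935547, 13.535906791687012), 51.8427734375) 221
[[306.0, 241.5], [316.70001220703125, 233.10000610351562], [337.1000061035156, 259.1000061035156], [326.5, 267.5]]
side bar 0.51 ((307.5953674316406, 192.8699493408203), (10.111804008483887, 24.177093505859375), 81.25383758544922) 186
[[294.8999938964844, 189.6999969482422], [318.79998779296875, 186.0], [320.29998779296875, 196.0], [296.3999938964844, 199.6999969482422]]
side tool_block 0.77 ((332.22540283203125, 272.28912353515625), (51.76496124267578, 27.73122787475586), 43.53120040893555) 1097
[[303.8999938964844, 264.5], [323.0, 244.39999389648438], [360.5, 280.1000061035156], [341.3999938964844, 300.20001220703125]]
```

```bash
cat > ov.py <<'E'
from h import *
import sys
def keypts(x,y,yaw,z0):
    # yaw = dir of key y axis (T-bar)
    yv=np.array([np.cos(yaw),np.sin(yaw),0]); xv=np.array([yv[1],-yv[0],0]); o=np.array([x,y,z0]); Z=np.array([0,0,1])
    P=lambda a,b,c:o+a*xv+b*yv+c*Z
    return [[P(0,-.0615,.076),P(0,.0615,.076)],[P(a*.008,b*.012,.084) for a,b in((1,1),(1,-1),(-1,-1),(-1,1),(1,1))]]
def circ(x,y,z,r): a=np.linspace(0,2*np.pi,25); return [np.c_[x+r*np.cos(a),y+r*np.sin(a),0*a+z]]
def panel(d,c,lines,k=9,w=44,h=33):
    r0,c0=int(c[0]-h/2),int(c[1]-w/2); f=np.ascontiguousarray(d["frame"][r0:r0+h,c0:c0+w,::-1]); f=cv2.resize(f,None,fx=k,fy=k,interpolation=cv2.INTER_CUBIC)
    for L in lines:
        q=proj(d,np.array(L))[:,::-1]; q=((q-[c0,r0]+.5)*k).astype(np.int32); cv2.polylines(f,[q],False,(0,255,255),1)
    return f
E
python3 - <<'E'
from ov import *
t=vision.camera("top"); s=vision.camera("side")
print(atz(s,(169.7,327.3),.15))
k=keypts(.5165,-.201,np.deg2rad(107.5),.002); h=circ(.5817,.0922,.15,.0135)
im=np.vstack([np.hstack([panel(t,(201,381),k,7,56,40),panel(t,(163,249),h,7,56,40)]),np.hstack([panel(s,(249,323),k,7,56,40),panel(s,(169,327),h,7,56,40)])])
cv2.imwrite("pics/ov1.png",im); print(im.shape)
E
```

```text
[0.5826 0.0929 0.15  ]
(560, 784, 3)
```

View pics/ov1.png

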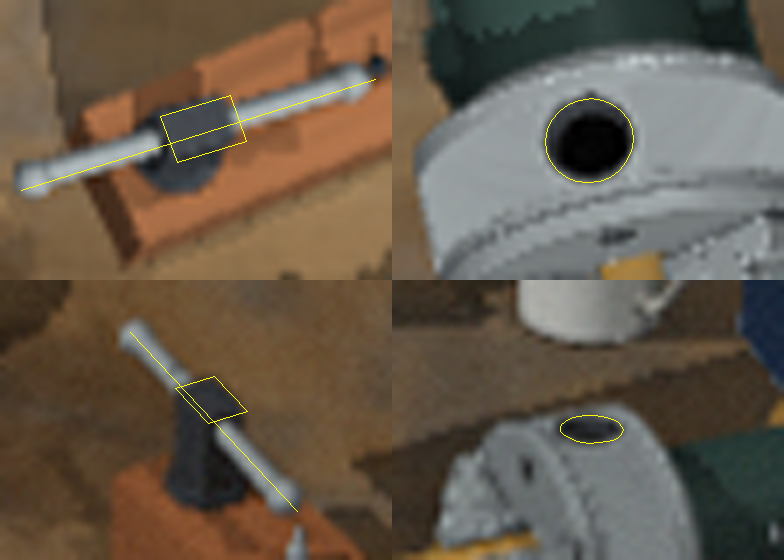

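```bash
cat > go.py <<'E'
# usage: go.py x y z yawdeg  -> fractions from measured pose
from h import *
import sys
from scipy.spatial.transform import Rotation as R
def state():
    o=robot.get_obs(); M=R.from_quat(o["tool_rot"]).as_matrix(); return o,M,np.degrees(np.arctan2(M[1,0],M[0,0]))
def rel(x,y,z,yaw):
    o,M,yw=state(); d=M.T@(np.array([x,y,z])-o["position"])/.3; t=-((yaw-yw+180)%360-180)/360
    return np.round(np.r_[d,t],4)
if __name__=="__main__":
    o,M,yw=state(); print("t",o["time"],"pos",o["position"],"yaw",yw,"tilt",M[2],"q",o["q"],"F",o["ft_force"],"M",o["moment"],"w",o["grip_width"],o["grip_force"]); 
    a=list(map(float,sys.argv[1:]))
    if a: print("rows:",rel(*a))
E
python3 go.py .5176 -.1988 .16 107.7
```

```text
t 1.5 pos [0.2018 0.5915 0.2305] yaw 161.16449667400016 tilt [-0.     -0.0001 -1.    ] q [ 1.0635  0.5275  1.4327 -0.      1.1814 -0.1785] F [-0.022   0.883   0.2088] M [ 0.0745 -0.0116  0.0374] w 0.08706711682153301 0.0
rows: [-1.8469 -2.1533  0.2353  0.1485]
```

```bash
python3 -m handwheel '[[-0.9,-1,0,0],[-0.9,-1,0,0],[-0.9,-1,0,0],[-0.9,-1,0,0],[-0.9,-1,0,0],[-0.9,-1,0,0],[-0.9,-1,0,0],[-0.9,-1,0,0],[-0.9,-1,0,0],[-0.9,-1,0,0],[-0.9,-1,0,0]]' 60 ; python3 go.py .5176 -.1988 .16 107.7
```

```text
time: 2.42
position: [0.3628, 0.2166, 0.2309]
tool_rot: [0.167, 0.986, -0.0, 0.001]
ft_force: [0.3, 0.6, 0.4]
grip_width: 0.0522
grip_force: 0.0
t 2.4167 pos [0.3628 0.2166 0.2309] yaw 160.82679179591545 tilt [-0.0024 -0.0006 -1.    ] q [ 0.2738  0.2545  1.9145 -0.0022  0.971  -0.961 ] F [0.3397 0.6403 0.4067] M [-0.0029 -0.0172  0.0226] w 0.052241901062791425 0.0
rows: [-0.9415 -1.1385  0.2393  0.1476]
```

```bash
python3 -m handwheel '[[-0.9,-1,0,0.14],[-0.9,-1,0,0.14],[-0.9,-1,0,0.14],[-0.9,-1,0,0.14],[-0.9,-1,0,0.14],[-0.9,-1,0,0.14],[-0.9,-1,0,0.14],[-0.9,-1,0,0.14],[-0.9,-1,0.1,0.1475],[-0.9,-1,0.15,0.1475],[-0.9,-1,0.2,0.1475]]' ; python3 go.py .5176 -.1988 .115 107.7
```

```text
time: 3.33
position: [0.5229, -0.1563, 0.1694]
tool_rot: [0.589, 0.808, -0.0, 0.003]
ft_force: [0.7, 0.8, 1.2]
grip_width: 0.0526
grip_force: 0.0
t 3.3333 pos [ 0.5229 -0.1563  0.1694] yaw 107.82876390652393 tilt [-0.0054  0.0037 -1.    ] q [-0.4947  0.5021  1.698  -0.0013  0.935  -0.8051] F [0.6983 0.7872 1.2394] M [-0.0449  0.0975  0.0058] w 0.0526482399812874 0.0
rows: [-0.1284 -0.0608  0.1817  0.0004]
```

```bash
python3 -m handwheel '[[-0.128,-0.061,0,0],[-0.128,-0.061,0.06,0],[-0.128,-0.061,0.12,0],[-0.128,-0.061,0.18,0],[-0.128,-0.061,0.18,0],[-0.128,-0.061,0.18,0]]' ; python3 go.py .5176 -.1988 .064 107.7
```

```text
time: 3.83
position: [0.5134, -0.192, 0.1159]
tool_rot: [0.587, 0.809, 0.0, -0.001]
ft_force: [0.1, -0.6, -0.1]
grip_width: 0.0522
grip_force: 0.0
t 3.8333 pos [ 0.5134 -0.192   0.1159] yaw 108.08710331953037 tilt [ 0.002  -0.0014 -1.    ] q [-0.5619  0.5898  1.7265  0.0003  0.8277 -0.8778] F [ 0.1028 -0.5819 -0.0557] M [-0.0622 -0.0071  0.0375] w 0.05220285240863534 0.0
rows: [-0.0263  0.0065  0.1729  0.0011]
```

```bash
python3 -m handwheel '[[-0.0263,0.0065,0,0.001],[-0.0263,0.0065,0.05,0.001],[-0.0263,0.0065,0.1,0.001],[-0.0263,0.0065,0.14,0.001],[-0.0263,0.0065,0.173,0.001],[-0.0263,0.0065,0.173,0.001],[-0.0263,0.0065,0.173,0.001]]' ; python3 go.py .5176 -.1988 .064 107.7
python3 - <<'E'
from ov import *
s=vision.camera("side"); t=vision.camera("top")
f=np.vstack([np.hstack([panel(s,(245,323),[],7,56,40),panel(t,(201,381),[],7,56,40)])]); cv2.imwrite("pics/g1.png",f)
E
```

```text
time: 4.42
position: [0.5185, -0.2001, 0.0651]
tool_rot: [0.59, 0.808, 0.0, 0.0]
ft_force: [-0.3, -0.2, -0.0]
grip_width: 0.052
grip_force: 0.0
t 4.4167 pos [ 0.5185 -0.2001  0.0651] yaw 107.7076340728275 tilt [-0.0007  0.0006 -1.    ] q [-0.5693  0.6802  1.736  -0.      0.7245 -0.8783] F [-0.2622 -0.2165 -0.0152] M [-0.0885  0.0123  0.0134] w 0.0520050444518604 0.0
rows: [ 0.0049 -0.0017  0.0036  0.    ]
```

View pics/g1.png

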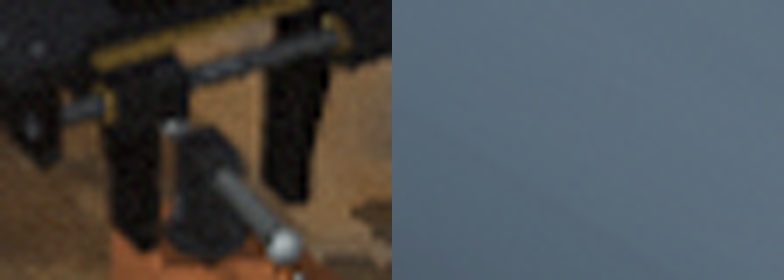

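```bash
python3 -m handwheel '[[0.005,-0.0017,0.0036,0],[0.005,-0.0017,0.0036,0],[0.005,-0.0017,0.0036,0],[0.005,-0.0017,0.0036,0],[0.005,-0.0017,0.0036,0],[0.005,-0.0017,0.0036,0],[0.005,-0.0017,0.0036,0],[0.005,-0.0017,0.0036,0]]' 0 55; python3 go.py .5176 -.1988 .064 107.7
```

```text
time: 5.18
position: [0.5171, -0.1986, 0.0636]
tool_rot: [0.59, 0.807, 0.0, 0.0]
ft_force: [-0.0, -0.2, 0.6]
grip_width: 0.0155
grip_force: 55.0
t 5.1833 pos [ 0.5171 -0.1986  0.0636] yaw 107.69889509429468 tilt [-0.0002  0.0002 -1.    ] q [-0.5684  0.6813  1.7409  0.0001  0.719  -0.8774] F [-0.0477 -0.2318  0.5928] M [-0.0064  0.0345 -0.0076] w 0.01545979655104306 54.99717372469604
rows: [-0.0013  0.0013 -0.0013 -0.    ]
```

```bash
python3 -m handwheel '[[0,0,-0.05,0],[0,0,-0.12,0],[0,0,-0.25,0],[0,0,-0.38,0],[0,0,-0.5,0],[0,0,-0.62,0],[0,0,-0.62,0]]'; python3 go.py .582 .0925 .25 150
python3 - <<'E'
from ov import *
from go import state
o,M,yw=state(); p=o["position"]
s=vision.camera("side"); t=vision.camera("top")
yv=M[:,0]; k=keypts(p[0],p[1],np.radians(yw),p[2]-.0616)
o3=np.array([p[0],p[1],p[2]-.0616]);X=M[:,1]
k+= [[o3+a*X*.007+b*yv*.007+np.array([0,0,c]) for a,b,c in((1,-1,0),(-1,-1,0),(-1,-1,.018),(1,-1,.018),(1,-1,0))],circ(p[0],p[1],o3[2]+.05,.0155)[0],circ(p[0],p[1],o3[2]+.044,.009)[0]]
c=proj(s,[o3+[0,0,.04]])[0]; print(c)
f=panel(s,c,k,10,70,58); cv2.imwrite("pics/g2.png",f)
E
```

```text
time: 5.77
position: [0.5206, -0.2007, 0.2568]
tool_rot: [0.59, 0.808, 0.0, 0.007]
ft_force: [0.7, -0.7, -1.6]
grip_width: 0.0155
grip_force: 55.0
t 5.7667 pos [ 0.5206 -0.2007  0.2568] yaw 107.71264795981354 tilt [-0.0112  0.0093 -0.9999] q [-0.5682  0.4005  1.5825  0.      1.144  -0.8774] F [ 0.6713 -0.674  -1.6447] M [-0.0894 -0.0699 -0.0164] w 0.015521353225376202 54.99699890613556
rows: [ 0.8688  0.4921  0.0174 -0.1175]
[192.8356 327.8674]
```

View pics/g2.png

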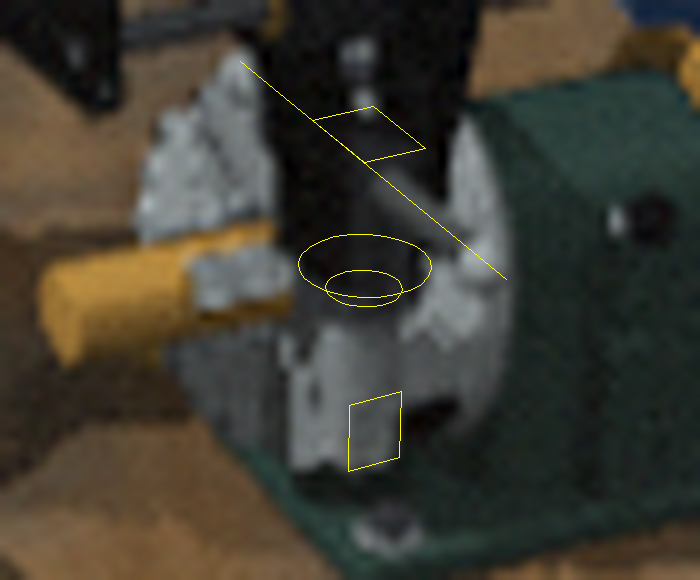

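```bash
python3 -m handwheel '[[0.85,0.48,0,-0.1],[0.85,0.48,0,-0.1],[0.85,0.48,0,-0.1],[0.85,0.48,0,-0.1],[0.85,0.48,0,-0.1],[0.85,0.48,0,-0.1],[0.85,0.48,0,-0.1],[0.85,0.48,0,-0.1],[0.85,0.48,0,-0.1],[0.85,0.48,0,-0.1],[0.85,0.48,0,-0.1],[0.85,0.48,0,-0.1]]'; python3 go.py .582 .0925 .25 145
python3 - <<'E'
from ov import *
s=vision.camera("side"); 
for p in((200,380),(197,395),(160,350),(193,435)): print(p,atz(s,p,0))
E
```

```text
time: 6.87
position: [0.5761, 0.0866, 0.2487]
tool_rot: [0.313, 0.95, -0.0, -0.001]
ft_force: [0.1, 0.1, -0.8]
grip_width: 0.0158
grip_force: 55.0
t 6.8667 pos [0.5761 0.0866 0.2487] yaw 143.57441991362091 tilt [ 0.0015 -0.0014 -1.    ] q [-0.0423  0.4504  1.5198 -0.0004  1.1735 -0.9772] F [ 0.1394  0.0588 -0.8044] M [-0.0254 -0.0073 -0.0229] w 0.015751384654696686 54.99703176319599
rows: [-0.0043  0.0275 -0.0045 -0.004 ]
(200, 380) [0.7754 0.1441 0.    ]
(197, 395) [0.8317 0.1556 0.    ]
(160, 350) [ 0.7549  0.4674 -0.    ]
(193, 435) [0.9783 0.1606 0.    ]
```

```bash
python3 -m handwheel '[[-0.0043,0.0275,0,-0.004],[-0.0043,0.0275,0.03,-0.004],[-0.0043,0.0275,0.06,-0.004],[-0.0043,0.0275,0.089,-0.004],[-0.0043,0.0275,0.089,-0.004],[-0.0043,0.0275,0.089,-0.004],[-0.0043,0.0275,0.089,-0.004]]'; python3 go.py .582 .0925 .222 145
python3 - <<'E'
from ov import *
from go import state
o,M,yw=state(); p=o["position"]
s=vision.camera("side"); t=vision.camera("top")
yv=M[:,0]; k=keypts(p[0],p[1],np.radians(yw),p[2]-.0616)
o3=np.array([p[0],p[1],p[2]-.0616]);X=M[:,1]
k=k[:1]+ [[o3+a*X*.007+b*yv*.007+np.array([0,0,c]) for a,b,c in((1,1,0),(1,-1,0),(-1,-1,0),(-1,1,0),(1,1,0))],circ(p[0],p[1],o3[2]+.05,.0155)[0],circ(p[0],p[1],o3[2]+.018,.009)[0],circ(.5822,.0926,.15,.0135)[0]]
c=proj(s,[o3+[0,0,.03]])[0]; print(c)
cv2.imwrite("pics/g3.png",np.hstack([panel(s,c,k,10,40,58),panel(s,c,[],10,40,58)]))
E
```

```text
time: 7.5
position: [0.5825, 0.0941, 0.2226]
tool_rot: [0.3, 0.954, -0.0, -0.0]
ft_force: [0.3, 0.2, -1.4]
grip_width: 0.0155
grip_force: 55.0
t 7.5 pos [0.5825 0.0941 0.2226] yaw 145.14088434091056 tilt [ 0.0004 -0.0002 -1.    ] q [-0.0291  0.4896  1.531  -0.      1.1214 -0.9915] F [ 0.3341  0.1622 -1.3826] M [-0.0017  0.01    0.0318] w 0.015461276608509102 54.99707465060055
rows: [-0.0016 -0.0052  0.002   0.0004]
[156.9653 327.5174]
```

View pics/g3.png

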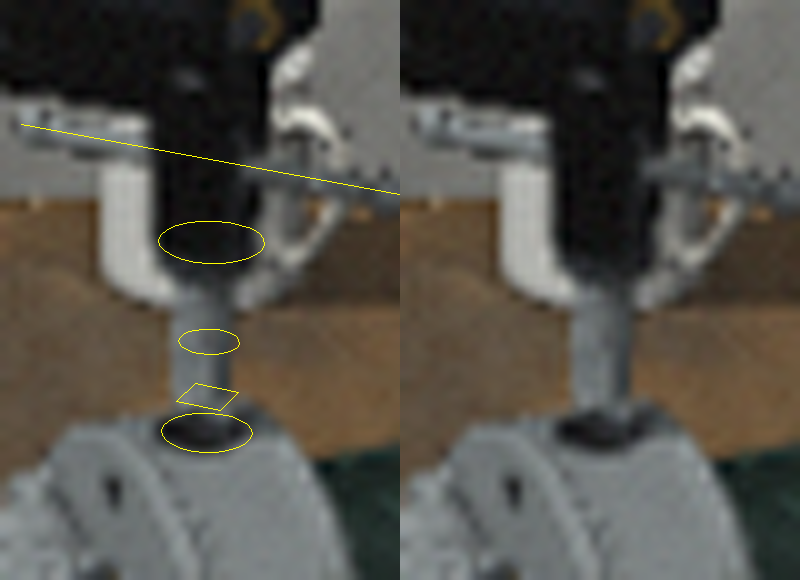

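```bash
python3 -m handwheel '[[-0.0074,-0.003,0,0],[-0.0074,-0.003,0.015,0],[-0.0074,-0.003,0.03,0],[-0.0074,-0.003,0.036,0],[-0.0074,-0.003,0.04,0],[-0.0074,-0.003,0.04,0]]'; python3 go.py .5838 .0921 .2096 145
```

```text
time: 8.1
position: [0.5835, 0.0921, 0.2103]
tool_rot: [0.3, 0.954, -0.0, -0.001]
ft_force: [0.5, 0.1, -2.7]
grip_width: 0.0156
grip_force: 55.0
t 8.1 pos [0.5835 0.0921 0.2103] yaw 145.14059484936772 tilt [ 0.001  -0.0006 -1.    ] q [-0.0325  0.5054  1.5415  0.      1.0959 -0.9949] F [ 0.4955  0.134  -2.6879] M [-0.0204  0.011  -0.0381] w 0.01555311474814697 54.99706802889705
rows: [-0.0008  0.0006  0.0023  0.0004]
```

```bash
python3 -m handwheel '[[0,0,0.004,0],[0,0,0.008,0],[0,0,0.012,0],[0,0,0.015,0],[0,0,0.015,0]]'; python3 go.py
```

```text
time: 8.52
position: [0.5835, 0.0921, 0.2061]
tool_rot: [0.3, 0.954, -0.0, -0.0]
ft_force: [-0.9, 0.5, -1.5]
grip_width: 0.0155
grip_force: 55.0
t 8.5167 pos [0.5835 0.0921 0.2061] yaw 145.1416711953719 tilt [ 0.0007 -0.0005 -1.    ] q [-0.0325  0.5105  1.5459 -0.      1.0861 -0.9949] F [-0.9129  0.5471 -1.4648] M [0.0067 0.1125 0.0462] w 0.015456505983475824 54.99724695459008
```

```bash
python3 -m handwheel '[[0,0,0.003,0],[0,0,0.006,0],[0,0,0.008,0],[0,0,0.008,0]]'; python3 go.py
```

```text
time: 8.85
position: [0.5836, 0.0921, 0.2038]
tool_rot: [0.3, 0.954, -0.0, -0.0]
ft_force: [-2.0, 0.1, -1.7]
grip_width: 0.0158
grip_force: 55.0
t 8.85 pos [0.5836 0.0921 0.2038] yaw 145.1438028815066 tilt [ 0.0005 -0.0004 -1.    ] q [-0.0325  0.5133  1.5481 -0.      1.0809 -0.995 ] F [-1.9668  0.0698 -1.7314] M [-0.018   0.2798 -0.0245] w 0.015784770602516766 54.997755233198404
```

```bash
python3 -m handwheel '[[0.0024,-0.0016,0,0],[0.0024,-0.0016,0.003,0],[0.0024,-0.0016,0.006,0],[0.0024,-0.0016,0.006,0]]'; python3 go.py
```

```text
time: 9.18
position: [0.5834, 0.0921, 0.2032]
tool_rot: [0.3, 0.954, 0.0, 0.001]
ft_force: [-1.4, 0.4, 4.1]
grip_width: 0.0156
grip_force: 55.0
t 9.1833 pos [0.5834 0.0921 0.2032] yaw 145.14335352102196 tilt [-0.0011  0.0007 -1.    ] q [-0.0325  0.5131  1.5506 -0.      1.0766 -0.9949] F [-1.4275  0.433   4.0598] M [-0.0156  0.384   0.0314] w 0.01561570981303021 54.99822752550244
```

```bash
python3 -m handwheel '[[0.0014,-0.001,0.004,0.005],[0.0014,-0.001,0.004,0.012],[0.0014,-0.001,0.004,0.02],[0.0014,-0.001,0.004,0.028],[0.0014,-0.001,0.004,0.028]]'; python3 go.py
```

```text
time: 9.6
position: [0.5834, 0.0925, 0.203]
tool_rot: [0.383, 0.924, 0.001, 0.001]
ft_force: [-2.8, 1.4, 8.4]
grip_width: 0.0154
grip_force: 55.0
t 9.6 pos [0.5834 0.0925 0.203 ] yaw 134.96098074360688 tilt [-0.0016  0.0027 -1.    ] q [-0.0322  0.5126  1.5521  0.001   1.0738 -0.8174] F [-2.8306  1.4123  8.4111] M [ 0.2177  0.4862 -0.006 ] w 0.015438881957169873 54.998084558174014
```

```bash
python3 -m handwheel '[[0.0017,0,0,0.005],[0.0017,0,0,0.012],[0.0017,0,0,0.02],[0.0017,0,0,0.028],[0.0017,0,0,0.028]]'; python3 go.py
```

```text
time: 10.02
position: [0.5833, 0.0929, 0.2031]
tool_rot: [0.463, 0.887, 0.001, 0.002]
ft_force: [-1.9, 0.6, 7.3]
grip_width: 0.0161
grip_force: 55.0
t 10.0167 pos [0.5833 0.0929 0.2031] yaw 124.8819602555363 tilt [-0.0016  0.0036 -1.    ] q [-0.0316  0.5122  1.5526  0.0009  1.073  -0.6409] F [-1.943   0.6477  7.325 ] M [ 0.14    0.4588 -0.0127] w 0.016074392642342374 54.998035188764334
```

```bash
python3 -m handwheel '[[0,0,0,0.007],[0,0,0,0.014],[0,0,0,0.021],[0,0,0,0.028],[0,0,0,0.028]]'; python3 go.py
```

```text
time: 10.43
position: [0.5836, 0.0929, 0.2031]
tool_rot: [0.539, 0.843, 0.002, 0.002]
ft_force: [-0.7, 0.8, 7.9]
grip_width: 0.0153
grip_force: 55.0
t 10.4333 pos [0.5836 0.0929 0.2031] yaw 114.81207091607939 tilt [-0.0013  0.0044 -1.    ] q [-0.0316  0.5123  1.5523  0.001   1.0724 -0.4651] F [-0.7306  0.83    7.9169] M [0.1763 0.3173 0.0112] w 0.015336626879928041 54.997972631827
```

```bash
python3 -m handwheel '[[0,0,0,0.007],[0,0,0,0.014],[0,0,0,0.021],[0,0,0,0.028],[0,0,0,0.028]]'; python3 go.py
```

```text
time: 10.85
position: [0.5835, 0.093, 0.2031]
tool_rot: [0.611, 0.792, 0.002, 0.001]
ft_force: [-2.3, 2.0, 7.0]
grip_width: 0.0154
grip_force: 55.0
t 10.85 pos [0.5835 0.093  0.2031] yaw 104.73391354279224 tilt [-0.0002  0.0043 -1.    ] q [-0.0315  0.5123  1.5524  0.0011  1.0726 -0.2892] F [-2.3096  1.954   7.0429] M [0.2363 0.3842 0.0438] w 0.015408796825994941 54.99854302033782
```

```bash
python3 -c "
from go import *
o,M,y=state();print(y,o['position'][2])"; python3 -m handwheel '[[0,0,0,0.007],[0,0,0,0.014],[0,0,0,0.021],[0,0,0,0.028],[0,0,0,0.028]]'; python3 go.py
```

```text
104.73391354279224 0.2030917490462865
time: 11.27
position: [0.5836, 0.093, 0.2031]
tool_rot: [0.678, 0.735, 0.002, 0.001]
ft_force: [-1.5, 1.7, 7.8]
grip_width: 0.0159
grip_force: 55.0
t 11.2667 pos [0.5836 0.093  0.2031] yaw 94.65365291949526 tilt [ 0.0006  0.0045 -1.    ] q [-0.0315  0.5123  1.5524  0.0013  1.0725 -0.1133] F [-1.5289  1.6872  7.7814] M [0.2091 0.2878 0.0438] w 0.015850249219267074 54.998586578294635
```

```bash
python3 -m handwheel '[[0,0,0,0.007],[0,0,0,0.014],[0,0,0,0.021],[0,0,0,0.028],[0,0,0,0.028]]'; python3 go.py
```

```text
time: 11.68
position: [0.5833, 0.0929, 0.2029]
tool_rot: [0.74, 0.673, 0.002, 0.001]
ft_force: [-2.4, 0.5, 6.9]
grip_width: 0.0155
grip_force: 55.0
t 11.6833 pos [0.5833 0.0929 0.2029] yaw 84.57633398352421 tilt [ 0.0011  0.0036 -1.    ] q [-0.0316  0.5124  1.5527  0.001   1.0728  0.0626] F [-2.389   0.5006  6.8827] M [0.1668 0.432  0.0619] w 0.015486453443152843 54.99943873845041
```

```bash
python3 -m handwheel '[[0,0,0,0.007],[0,0,0,0.014],[0,0,0,0.021],[0,0,0,0.028],[0,0,0,0.028]]'; python3 go.py
```

```text
time: 12.1
position: [0.5825, 0.0927, 0.2018]
tool_rot: [0.796, 0.605, 0.001, 0.0]
ft_force: [-0.3, -0.2, -3.0]
grip_width: 0.0153
grip_force: 55.0
t 12.1 pos [0.5825 0.0927 0.2018] yaw 74.52262253921072 tilt [ 0.0008  0.0015 -1.    ] q [-0.0317  0.5136  1.5542  0.0005  1.0722  0.2382] F [-0.2633 -0.2436 -2.9563] M [-0.055   0.1623 -0.0092] w 0.015312625080136135 54.99852765351534
```

```bash
python3 -m handwheel '[[0,0,0.005,0],[0,0,0.01,0],[0,0,0.015,0],[0,0,0.02,0],[0,0,0.025,0],[0,0,0.025,0]]'; python3 go.py
```

```text
time: 12.6
position: [0.5819, 0.0923, 0.1928]
tool_rot: [0.796, 0.606, -0.0, -0.0]
ft_force: [-0.1, 0.1, -1.8]
grip_width: 0.0154
grip_force: 55.0
t 12.6 pos [0.5819 0.0923 0.1928] yaw 74.58212843357006 tilt [-0.0003 -0.001  -1.    ] q [-0.0321  0.5251  1.5625 -0.0001  1.055   0.237 ] F [-0.0933  0.1157 -1.8283] M [-0.0897  0.1287  0.0284] w 0.015434494590194327 54.996909610927105
```

```bash
python3 -m handwheel '[[0,0,0.004,0],[0,0,0.008,0],[0,0,0.012,0],[0,0,0.013,0],[0,0,0.013,0]]'; python3 go.py
```

```text
time: 13.02
position: [0.5823, 0.0925, 0.1904]
tool_rot: [0.796, 0.606, 0.0, 0.0]
ft_force: [-1.5, -0.4, 4.2]
grip_width: 0.0158
grip_force: 55.0
t 13.0167 pos [0.5823 0.0925 0.1904] yaw 74.58632786803508 tilt [ 0.0002  0.0008 -1.    ] q [-0.0319  0.5279  1.565   0.      1.0479  0.2371] F [-1.4969 -0.4438  4.2438] M [-0.033   0.4068  0.0233] w 0.015763573079394293 55.001168232411146
```

```bash
python3 -m handwheel '[[0,0,0,0.008],[0,0,0,0.015],[0,0,0,0.022],[0,0,0,0.028],[0,0,0,0.028]]'; python3 go.py
```

```text
time: 13.43
position: [0.582, 0.0927, 0.1904]
tool_rot: [0.846, 0.534, 0.0, -0.0]
ft_force: [-2.0, 0.9, 5.5]
grip_width: 0.0159
grip_force: 55.0
t 13.4333 pos [0.582  0.0927 0.1904] yaw 64.49423004765595 tilt [ 0.0004  0.0001 -1.    ] q [-0.0317  0.5279  1.5653  0.0003  1.0482  0.4133] F [-1.9711  0.8606  5.4836] M [0.0527 0.6268 0.1141] w 0.01587408768778186 55.01008967868984
```

```bash
python3 -m handwheel '[[0,0,0,0.014],[0,0,0,0.028],[0,0,0,0.028]]'; python3 go.py; python3 -m handwheel '[[0,0,0,0.014],[0,0,0,0.028],[0,0,0,0.042],[0,0,0,0.056],[0,0,0,0.07],[0,0,0,0.084],[0,0,0,0.084]]'; python3 go.py
```

```text
time: 13.68
position: [0.582, 0.0927, 0.1904]
tool_rot: [0.89, 0.456, 0.0, -0.0]
ft_force: [-2.4, 0.3, 5.6]
grip_width: 0.0157
grip_force: 55.0
t 13.6833 pos [0.582  0.0927 0.1904] yaw 54.32072232169806 tilt [ 0.0004 -0.     -1.    ] q [-0.0317  0.5279  1.5653  0.0004  1.0482  0.5908] F [-2.4063  0.2897  5.6033] M [0.1037 0.66   0.0151] w 0.015705358113438813 55.006217043846846
time: 14.27
position: [0.582, 0.0927, 0.1904]
tool_rot: [0.978, 0.209, 0.0, -0.0]
ft_force: [-2.9, 0.3, 5.5]
grip_width: 0.0158
grip_force: 55.0
t 14.2667 pos [0.582  0.0927 0.1904] yaw 24.077013315943894 tilt [ 0.0004 -0.0003 -1.    ] q [-0.0317  0.5278  1.5653  0.0005  1.0483  1.1187] F [-2.9117  0.2542  5.4824] M [0.133  0.626  0.0922] w 0.015773667674625937 55.003197910264134
```

```bash
python3 -m handwheel '[[0,0,0,0.014],[0,0,0,0.028],[0,0,0,0.042],[0,0,0,0.056],[0,0,0,0.056]]'; python3 go.py;  python3 -m handwheel '[[0,0,0,0.014],[0,0,0,0.028],[0,0,0,0.028]]'; python3 go.py
```

```text
time: 14.68
position: [0.582, 0.0928, 0.1904]
tool_rot: [0.999, 0.034, 0.0, -0.0]
ft_force: [-1.8, 1.4, 5.7]
grip_width: 0.0157
grip_force: 55.0
t 14.6833 pos [0.582  0.0928 0.1904] yaw 3.9196309360356776 tilt [ 0.0003 -0.0005 -1.    ] q [-0.0316  0.5278  1.5653  0.0006  1.0482  1.4705] F [-1.8432  1.4284  5.6602] M [0.1042 0.6565 0.0549] w 0.01574644040250672 55.00069571658969
time: 14.93
position: [0.582, 0.0928, 0.1904]
tool_rot: [0.999, -0.054, 0.0, -0.0]
ft_force: [-3.6, 1.1, 6.2]
grip_width: 0.0158
grip_force: 55.0
t 14.9333 pos [0.582  0.0928 0.1904] yaw -6.146005220576113 tilt [ 0.0002 -0.0005 -1.    ] q [-0.0316  0.5278  1.5653  0.0005  1.0482  1.6462] F [-3.6073  1.0957  6.2468] M [0.2401 0.6505 0.0708] w 0.015782261451209874 55.00327220186591
```

```bash
python3 -m handwheel '[[0,0,0,0.014],[0,0,0,0.028],[0,0,0,0.028],[0,0,0,0.028]]'; python3 go.py
```

```text
time: 15.27
position: [0.582, 0.0929, 0.1904]
tool_rot: [0.99, -0.14, 0.0, -0.0]
ft_force: [-2.1, 0.7, 5.7]
grip_width: 0.0158
grip_force: 55.0
t 15.2667 pos [0.582  0.0929 0.1904] yaw -16.051703038648398 tilt [ 0.0001 -0.0005 -1.    ] q [-0.0315  0.5278  1.5653  0.0005  1.0482  1.8192] F [-2.1095  0.7427  5.7188] M [0.2104 0.6535 0.1614] w 0.015831845747054703 55.009624818339944
```

```bash
python3 -m handwheel '[[0,0,0,0.01],[0,0,0,0.02],[0,0,0,0.02],[0,0,0,0.02]]'; python3 go.py
python3 - <<'E'
from h import *
m=[]
for i in range(4):
    vision.camera("side"); m.append(robot.get_obs()["moment"][2])
print(m)
m=vision.look_for("side","jaw_left"); print(m)
E
```

```text
time: 15.6
position: [0.582, 0.0928, 0.1904]
tool_rot: [0.98, -0.201, 0.0, -0.0]
ft_force: [-2.1, 1.3, 4.0]
grip_width: 0.0159
grip_force: 55.0
t 15.6 pos [0.582  0.0928 0.1904] yaw -23.227881626001277 tilt [ 0.0001 -0.0004 -1.    ] q [-0.0315  0.5278  1.5653  0.0004  1.0482  1.9445] F [-2.1315  1.3214  4.0402] M [0.2422 0.6633 0.2922] w 0.015897145400860686 55.030667781829834
[np.float64(0.3102635356942017), np.float64(0.2891918153061043), np.float64(0.2744173341702784), np.float64(0.2854451727203891)]
[]
```

```bash
python3 -m handwheel '[[0,0,0,0.01],[0,0,0,0.02],[0,0,0,0.027],[0,0,0,0.027],[0,0,0,0.027],[0,0,0,0.027]]'
python3 - <<'E'
from h import *
from go import state
m=[]
for i in range(4):
    vision.camera("side"); m.append(robot.get_obs()["moment"][2])
print(m,state()[2],robot.get_obs()["q"])
E
```

```text
time: 16.35
position: [0.582, 0.0928, 0.1904]
tool_rot: [0.959, -0.283, 0.0, -0.0]
ft_force: [-2.7, 0.1, 5.8]
grip_width: 0.0153
grip_force: 55.1
[np.float64(0.3658605987241865), np.float64(0.4182222132023135), np.float64(0.3902517591968641), np.float64(0.3450087668335535)] -32.91034888598123 [-0.0314  0.5278  1.5653  0.0003  1.0482  2.1136]
```

```bash
python3 -m handwheel '[[0,0,0,-0.012],[0,0,0,-0.024],[0,0,0,-0.036],[0,0,-0.004,-0.048],[0,0,-0.008,-0.048],[0,0,-0.008,-0.048]]'
python3 - <<'E'
from h import *
from go import state
m=[]
for i in range(4):
    vision.camera("side"); m.append(robot.get_obs()["moment"][2])
print(m,state()[2],robot.get_obs()["ft_force"],robot.get_obs()["moment"])
E
```

```text
time: 17.05
position: [0.5817, 0.0928, 0.1907]
tool_rot: [0.99, -0.138, -0.001, -0.0]
ft_force: [1.1, 1.5, -8.9]
grip_width: 0.0156
grip_force: 55.0
[np.float64(0.11853579514353035), np.float64(0.08991938020157188), np.float64(0.18625224605636514), np.float64(0.1684465555831142)] -15.825877853257177 [  1.9907   3.0089 -11.5165] [ 0.4269 -0.2118  0.1684]
```

```bash
python3 -m handwheel '[[0,0,0.002,-0.008],[0,0,0.002,-0.014],[0,0,0.002,-0.014]]'
python3 - <<'E'
from h import *
from go import state
m=[]
for i in range(4):
    vision.camera("side"); m.append(robot.get_obs()["moment"][2])
print(m,state()[2],robot.get_obs()["ft_force"],robot.get_obs()["moment"])
E
```

```text
time: 17.5
position: [0.582, 0.0926, 0.1917]
tool_rot: [0.996, -0.094, -0.0, -0.0]
ft_force: [-0.3, 1.9, -3.5]
grip_width: 0.0158
grip_force: 55.0
[np.float64(0.05725959072693826), np.float64(-0.03226481859158794), np.float64(-0.03858456976387674), np.float64(0.05119073887506556)] -10.797240709779047 [-0.5904  2.0903 -2.668 ] [0.3868 0.2407 0.0512]
```

```bash
python3 -m handwheel '[[0,0,-0.005,0],[0,0,-0.012,0],[0,0,-0.02,0],[0,0,-0.028,0],[0,0,-0.036,0],[0,0,-0.044,0],[0,0,-0.044,0]]'; python3 go.py
```

```text
time: 18.28
position: [0.5827, 0.092, 0.2055]
tool_rot: [0.996, -0.094, 0.001, 0.0]
ft_force: [-0.9, -0.5, -2.5]
grip_width: 0.0155
grip_force: 55.0
t 18.2833 pos [0.5827 0.092  0.2055] yaw -10.734566832686285 tilt [ 0.0018  0.0006 -1.    ] q [-0.0323  0.5092  1.5503 -0.001   1.0804  1.7264] F [-0.9277 -0.4969 -2.4796] M [ 0.0781  0.224  -0.0206] w 0.01546513785032412 54.997349521145225
```

Clean. Lift clear and carry back.

```bash
python3 -m handwheel '[[0,0,-0.02,0],[0,0,-0.05,0],[0,0,-0.09,0],[0,0,-0.13,0],[0,0,-0.15,0],[0,0,-0.15,0]]'; python3 go.py .5173 -.1985 .25 107.7
```

```text
time: 18.78
position: [0.5836, 0.0922, 0.252]
tool_rot: [0.996, -0.094, 0.003, -0.0]
ft_force: [-0.1, 0.2, -1.1]
grip_width: 0.0157
grip_force: 55.0
t 18.7833 pos [0.5836 0.0922 0.252 ] yaw -10.740706307949614 tilt [ 0.0052 -0.0005 -1.    ] q [-0.0321  0.4554  1.5002 -0.0003  1.1808  1.7263] F [-0.1228  0.2354 -1.1056] M [-0.0116  0.1044 -0.0203] w 0.015711628591468928 54.997064815834165
rows: [-0.0367  0.9933  0.0061 -0.329 ]
```

```bash
python3 -m handwheel '[[-0.036,0.12,0,-0.019],[-0.036,0.25,0,-0.038],[-0.036,0.4,0,-0.058],[-0.036,0.55,0,-0.078],[-0.036,0.7,0,-0.098],[-0.036,0.82,0,-0.118],[-0.036,0.92,0,-0.138],[-0.036,0.98,0,-0.158],[-0.036,0.98,0,-0.178],[-0.036,0.98,0,-0.198],[-0.036,0.98,0,-0.218],[-0.036,0.98,0,-0.238],[-0.036,0.98,0,-0.258],[-0.036,0.98,0,-0.278],[-0.036,0.98,0,-0.298],[-0.036,0.98,0,-0.318],[-0.036,0.98,0,-0.329],[-0.036,0.98,0,-0.329]]'; python3 go.py .5173 -.1985 .13 107.7
```

```text
time: 20.28
position: [0.5164, -0.1944, 0.2492]
tool_rot: [0.589, 0.808, -0.0, -0.0]
ft_force: [0.4, 1.1, -1.9]
grip_width: 0.0154
grip_force: 55.0
t 20.2833 pos [ 0.5164 -0.1944  0.2492] yaw 107.8543925648637 tilt [ 0.0004 -0.0007 -1.    ] q [-0.5624  0.4069  1.5956 -0.0003  1.1398 -0.8739] F [ 0.4276  1.1065 -1.9059] M [-0.0613  0.0657  0.0141] w 0.015430060196823803 54.99530198983848
rows: [-0.0141 -0.0011  0.3973  0.0004]
```

```bash
python3 -m handwheel '[[-0.0141,-0.0011,0.05,0],[-0.0141,-0.0011,0.16,0],[-0.0141,-0.0011,0.28,0],[-0.0141,-0.0011,0.38,0],[-0.0141,-0.0011,0.425,0],[-0.0141,-0.0011,0.425,0],[-0.0141,-0.0011,0.425,0]]'; python3 go.py .5173 -.1985 .1 107.7
python3 - <<'E'
from ov import *
from go import state
o,M,yw=state(); p=o["position"]
s=vision.camera("side"); o3=np.array([p[0],p[1],p[2]-.0618])
k=keypts(p[0],p[1],np.radians(yw),o3[2])[:1]+[circ(p[0],p[1],o3[2]+.018,.009)[0],circ(.5173,-.1985,.046,.0135)[0]]
c=proj(s,[o3+[0,0,.02]])[0]
cv2.imwrite("pics/g4.png",np.hstack([panel(s,c,k,10,40,50),panel(s,c,[],10,40,50)]))
E
```

```text
time: 20.87
position: [0.5174, -0.1984, 0.1214]
tool_rot: [0.591, 0.807, -0.0, -0.001]
ft_force: [-0.4, -0.8, -1.9]
grip_width: 0.0156
grip_force: 55.0
t 20.8667 pos [ 0.5174 -0.1984  0.1214] yaw 107.60340520880685 tilt [ 0.0013 -0.0012 -1.    ] q [-0.5678  0.5869  1.7079 -0.0001  0.8485 -0.875 ] F [-0.3619 -0.7734 -1.9034] M [-0.0717  0.0309 -0.0307] w 0.015572446705351035 54.99703045003116
rows: [-0.0002 -0.0004  0.0713 -0.0003]
```

View pics/g4.png

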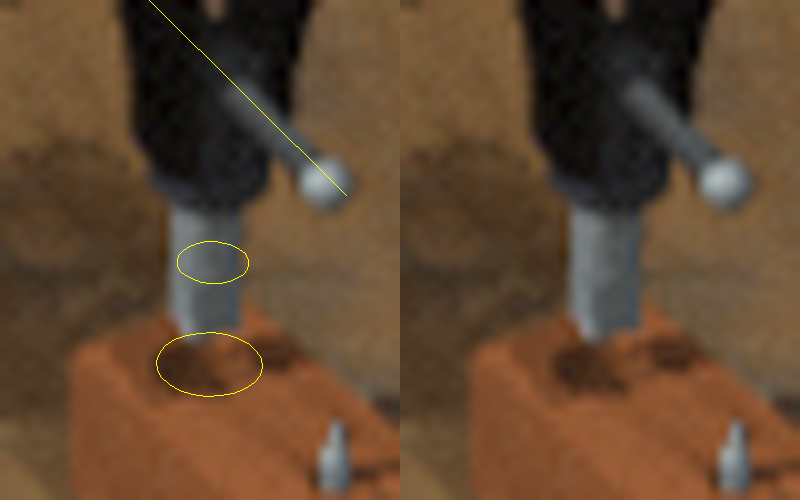

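```bash
python3 -m handwheel '[[-0.001,0,0.012,0],[-0.001,0,0.024,0],[-0.001,0,0.036,0],[-0.001,0,0.045,0],[-0.001,0,0.055,0],[-0.001,0,0.06,0],[-0.001,0,0.06,0]]'; python3 go.py .5171 -.1986 .0645 107.7
```

```text
time: 21.5
position: [0.5175, -0.1987, 0.1037]
tool_rot: [0.59, 0.807, -0.0, -0.0]
ft_force: [-1.1, -0.3, -2.1]
grip_width: 0.0156
grip_force: 55.0
t 21.5 pos [ 0.5175 -0.1987  0.1037] yaw 107.69603398452931 tilt [ 0.0006 -0.0005 -1.    ] q [-0.5681  0.6151  1.7192 -0.      0.808  -0.877 ] F [-1.0915 -0.32   -2.1109] M [-0.0694  0.0314 -0.0069] w 0.015592063679865226 54.99711046926677
rows: [ 0.0006 -0.0012  0.1306 -0.    ]
```

Tip is inside the hole (4 mm) without contact; continue.

```bash
python3 -m handwheel '[[0.0006,-0.0012,0.015,0],[0.0006,-0.0012,0.03,0],[0.0006,-0.0012,0.05,0],[0.0006,-0.0012,0.07,0],[0.0006,-0.0012,0.09,0],[0.0006,-0.0012,0.105,0],[0.0006,-0.0012,0.115,0],[0.0006,-0.0012,0.115,0]]'; python3 go.py .5171 -.1986 .0636 107.7
```

```text
time: 22.17
position: [0.5169, -0.1985, 0.0686]
tool_rot: [0.59, 0.807, -0.0, -0.001]
ft_force: [0.3, 1.0, -1.9]
grip_width: 0.0156
grip_force: 55.0
t 22.1667 pos [ 0.5169 -0.1985  0.0686] yaw 107.69940697344673 tilt [ 0.0013 -0.0011 -1.    ] q [-0.5684  0.6731  1.7379  0.      0.7323 -0.8774] F [ 0.3386  0.9794 -1.939 ] M [-0.1144  0.1191 -0.0018] w 0.015563256724864308 54.997088899835944
rows: [-0.0006  0.0004  0.0168 -0.    ]
```

```bash
python3 -m handwheel '[[0,0,0.005,0],[0,0,0.01,0],[0,0,0.015,0],[0,0,0.018,0],[0,0,0.018,0]]'; python3 go.py
```

```text
time: 22.58
position: [0.5173, -0.1988, 0.0641]
tool_rot: [0.59, 0.807, -0.0, -0.0]
ft_force: [-0.2, 0.5, -1.8]
grip_width: 0.0156
grip_force: 55.0
t 22.5833 pos [ 0.5173 -0.1988  0.0641] yaw 107.70294254137953 tilt [ 0.     -0.0001 -1.    ] q [-0.5684  0.6808  1.7397 -0.0001  0.7211 -0.8774] F [-0.2143  0.5286 -1.8392] M [-0.0703  0.0239 -0.0215] w 0.01563300726576048 54.99703441746533
```

```bash
python3 -m handwheel '[[0,0,0.002,0],[0,0,0.004,0],[0,0,0.004,0]]'; python3 go.py
```

```text
time: 22.83
position: [0.5175, -0.1988, 0.0636]
tool_rot: [0.59, 0.807, 0.0, 0.0]
ft_force: [-0.6, 0.1, 3.6]
grip_width: 0.0155
grip_force: 55.0
t 22.8333 pos [ 0.5175 -0.1988  0.0636] yaw 107.70046413586724 tilt [-0.0004  0.0003 -1.    ] q [-0.5684  0.6817  1.7399 -0.      0.7195 -0.8773] F [-0.6345  0.0659  3.5685] M [0.0158 0.2379 0.0204] w 0.015462408825096618 54.9976094160229
```

Seated. Open gently (about 50 mm) and rise.

```bash
python3 -m handwheel '[[0,0,-0.002,0],[0,0,-0.002,0],[0,0,-0.002,0],[0,0,-0.002,0],[0,0,-0.002,0],[0,0,-0.002,0]]' 55; python3 -m handwheel '[[0,0,-0.02,0],[0,0,-0.06,0],[0,0,-0.12,0],[0,0,-0.24,0],[0,0,-0.36,0],[0,0,-0.45,0],[0,0,-0.55,0],[0,0,-0.55,0]]'; python3 go.py; python3 -m handwheel '[[-0.1,-0.1,0,0],[-0.2,-0.2,0,0],[-0.3,-0.3,0,0],[-0.4,-0.35,0,0],[-0.4,-0.35,0,0],[-0.4,-0.35,0,0]]'; python3 go.py
```

```text
time: 23.33
position: [0.5174, -0.1988, 0.0635]
tool_rot: [0.59, 0.807, 0.0, -0.0]
ft_force: [0.0, -0.5, 0.3]
grip_width: 0.0446
grip_force: 0.0
time: 24.0
position: [0.5206, -0.2006, 0.2352]
tool_rot: [0.59, 0.808, 0.0, 0.006]
ft_force: [0.1, 0.3, 0.1]
grip_width: 0.0478
grip_force: 0.0
t 24.0 pos [ 0.5206 -0.2006  0.2352] yaw 107.71532852856288 tilt [-0.0099  0.0083 -0.9999] q [-0.5681  0.4266  1.6068  0.0001  1.0953 -0.8773] F [0.1349 0.2872 0.1163] M [-0.1221  0.0639  0.012 ] w 0.04780484722177317 0.0
time: 24.5
position: [0.453, -0.3468, 0.2282]
tool_rot: [0.591, 0.806, 0.0, -0.0]
ft_force: [-0.8, 0.6, 0.1]
grip_width: 0.0478
grip_force: 0.0
t 24.5 pos [ 0.453  -0.3468  0.2282] yaw 107.4836947725169 tilt [ 0.0003  0.0001 -1.    ] q [-0.8492  0.4569  1.5742  0.0002  1.1108 -1.1545] F [-0.8424  0.5591  0.0665] M [-0.0254  0.0302 -0.0546] w 0.047830744020153526 0.0
```

Run:
```python
from h import *
t=vision.camera("top");s=vision.camera("side")
a=t["frame"][110:270,190:456,::-1]; b=s["frame"][150:310,230:496,::-1]
cv2.imwrite("pics/fin.png",cv2.resize(np.hstack([a,b]),(800,240*1)) if 0 else np.vstack([cv2.resize(a,(500,300)),cv2.resize(b,(500,300))]))
```

```text
(no output)
```

View pics/fin.png

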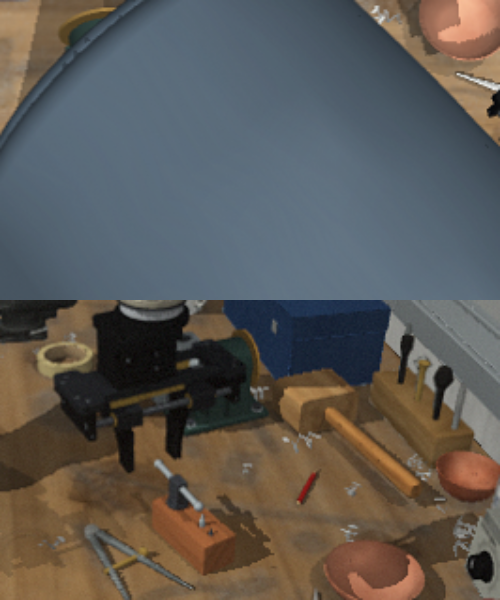

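The final picture shows the key standing upright in its block (about (178,490) in the lower half), with the dividers and drills undisturbed. The gripper is clear of everything.

```bash
python3 -c "
from rig import job
print(job.hand_in())"
```

```text
the job is handed in; nothing more can be done
None
```

I handed the job in at about 25 s: the key dropped fully home, I turned the pinion about a quarter turn clockwise (roughly 1.5 to 1.7 rad by my estimate, with torque rising as the jaws gripped), and stood the key back in its block. I did not check the jaws or bar by camera after tightening, and the verdict was not shown.

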